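# Feed one spacer into the empty bay

### The job

On the electronics bench, press the feeder's plunger once, all the way down, and let it come back up, so that a single metal spacer is ejected from the magazine onto the deck. Then nudge that spacer sideways along the deck with the fingertips until it lies flat and wholly inside the empty, mat-lined side bay. Do not grasp, lift or carry anything, do not feed a second spacer, and leave the relay module, tape roll, adapter and screwdriver where they are.

Things in the scene. Friction and masses are not known exactly. Their poses are not given: they have to be found in the camera images.
- feeder: Bench-top spacer feeder, fixed; place and yaw vary. Origin: on the bench under the magazine's axis; its -x is the ejection direction (roughly towards the robot), z up. Aluminium deck x -100 to 100, y -60 to 60 mm, top 12 mm above the bench. Behind the magazine a grey housing (x 32 to 100, y -30 to 30, top 85 mm above the bench) carries the plunger.
- magazine (a point): Bottom centre of the magazine, on the deck at feeder x 0, y 0, 12 mm above the bench. Upright grey tube, 42 mm square outside, open on top, rim 68 mm above the bench, slotted in front, with an exit gap 16 mm high at the foot of its -x side.
- eject (a point): Where an ejected spacer comes to lie: deck top at feeder x -60, y 0, 12 mm above the bench. In front of it a lip (x -100 to -96, 24 mm above the bench) stops spacers. To either side, at y 60 to 130 and -60 to -130, lies a bay: inside x -96 to -24, open to the deck, the other three sides walled to 24 mm above the bench. One bay is empty, one holds the relay module; this varies.
- plunger_top (a point): Centre of the top of the plunger's round black cap (36 mm diameter, 10 mm thick), at feeder x +66, y 0; 130 mm above the bench when up, 100 mm when fully down. The point moves with the cap.
- plunger (a joint): Plunger travel in m: 0 up, 0.030 fully down (hard stop). Spring return: about 2 N starts it, 5 to 6 N holds it down. It drives a pusher twice as far: at 0.030 the bottom spacer has gone 60 mm in feeder -x (pressed fast, it may slide on a few mm). As the plunger comes up the next spacer drops into place; a second press would eject that one.
- spacer1: The bottom spacer of the magazine, the one that is ejected. Plain aluminium disc 32 mm diameter, 12 mm thick, about 26 g, dark bore mark on top. Origin: centre of its underside, z up through the disc. Before the press it lies in the magazine on the deck (12 mm above the bench). It slides on deck and mat.
- spacer2: Second spacer of the stack, same disc, resting on spacer1; it drops about 12 mm and becomes the bottom one after the plunger's return, and must stay in the magazine. Origin: centre of its underside.
- spacer3: Third spacer of the stack, same disc; stays in the magazine. Origin: centre of its underside.
- spacer4: Top spacer of the stack, same disc; stays in the magazine. Origin: centre of its underside.
- liner: Dark rubber mat, 70 mm x 68 mm x 2 mm, fixed on the floor of the empty bay and filling it. Origin: centre of its underside, 8 mm above the bench, at feeder x -60 and y +95 or -95; axes parallel to the feeder's. Its top is 10 mm above the bench, 2 mm below the deck, so the spacer steps down 2 mm as it enters.
- relay: Bystander: small relay module, 40 x 28 mm, 20 mm high, loose in the middle of the other bay. Origin: centre of its underside.
- tape: Bystander: roll of brown tape lying flat, 72 mm diameter, 22 mm high, loose on the bench beside the housing. Origin: centre of its underside.
- adapter: Bystander: black power adapter, 60 x 44 x 28 mm, loose on the bench on the other side of the housing. Origin: centre of its underside.
- driver: Bystander: screwdriver 150 mm long lying on the bench in front of the feeder (on the robot's side), about 150 mm from the magazine. Its own x runs along it.

How it is judged (in metres and radians):
On the way, in this order (a step that is already met when the one before it is completed fails the run):
1. the plunger is pressed all the way down (27 of 30 mm or more) (value of joint plunger above 0.027 m), for 0.05 s.
2. the plunger is back up and one spacer lies on the deck in front of the magazine, not yet in a bay (value of joint plunger below 0.004 m and x of spacer1 in the frame of feeder below -0.04 m and y of spacer1 in the frame of feeder between -0.05 and 0.05 m and angle between spacer1's own z axis and vertical below 0.1 rad), for 0.1 s.
At the end, for the whole second after the job is handed in: The ejected spacer lies flat (under 0.08 rad) and still on the mat, its centre within 21 mm (along the push) and 22 mm (across) of the mat's centre, so wholly inside the bay; the plunger is up (within 4 mm) and the other three spacers are still in the magazine (within 12 mm of its axis) (x of spacer1 in the frame of liner between -0.022 and 0.022 m and y of spacer1 in the frame of liner between -0.021 and 0.021 m and angle between spacer1's own z axis and vertical below 0.08 rad and z of spacer1 in the frame of liner below 0.005 m and linear speed of spacer1 below 0.01 m/s and value of joint plunger below 0.004 m and horizontal distance between each of spacer2, spacer3, spacer4 and feeder below 0.012 m); the robot touches nothing.
It fails at once if a second spacer leaves the magazine (horizontal distance between any of spacer2, spacer3, spacer4 and feeder above 0.022 m).
It fails at once if a spacer is lifted (height (world z) of spacer1 above 0.024 m or height (world z) of spacer2 above 0.032 m or height (world z) of spacer3 above 0.044 m or height (world z) of spacer4 above 0.056 m).
It fails at once if a bystander is moved more than 15 mm (distance of any of relay, tape, adapter, driver from where it was at the start of the episode above 0.015 m).
It also fails if it takes over 48 s, if anything falls off the work surface, if the arm or the gripper's body presses on something with over 40 N, if the wrist force passes 120 N, or if a joint passes its speed limit or range.

### The arm

A 6-joint arm with a two-finger parallel gripper is mounted at the origin on the work surface. World frame = base frame: x ahead of the robot, y to its left, z up, the work surface at z = 0. Lengths are in mm, angles in rad, forces in N, time in s.
With the tool pointing down it reaches from about 400 to 925 mm from the base axis. Payload 12.5 kg.
Tool frame: the origin (TCP) lies midway between the tips of the shut fingers; the grasp point (between the pads) lies 19 mm behind it; y points along the fingers, x is the direction in which the jaws open and shut, and the axes are right-handed (so a half turn about y gives the same grasp; the last joint's range is limited). The gripper opens to 95 mm and grips with 3 to 60 N. Pads are 20 mm wide; open, the fingers measure 119 mm over their backs; the gripper's body (75 mm by 180 mm) begins 59 mm behind the grasp point.
Start: joints at [-1.235, 0.491, 1.559, -0, 1.092, -0.106], TCP at [267.255, -565.001, 179.061] pointing down, gripper open.
Joint ranges: [-3.1, 3.1], [-0.84, 2.19], [0.05, 2.79], [-1.13, 4.28], [0.06, 2.93], [-2.69, 2.69]. Speed limits (rad/s): [2.22, 2.22, 2.79, 3.14, 3.14, 3.14].

### API

Orientations are given as [roll, pitch, yaw] about the fixed x, y, z axes, in that order (R = Rz(yaw) Ry(pitch) Rx(roll)).
In Python, from cell import env, vision, job gives the robot as it stands.
- The arm moves only by the shell command python3 -m crank 'ROWS' [OPENING]. ROWS is JSON, a list of rows, each a list of 6 numbers: the shift along the tool's x, y, z in mm, then the turn, a rotation vector about the tool's x, y, z in degrees. In form: [[x, y, z, rx, ry, rz], ...]. A call has 1 to 5 rows; each row is the pose to reach, as a shift and turn from the pose measured when the call began, along the tool's axes at that moment; what a row does not reach only later rows make up. A row lasts 1/10 s, in which the tool goes at most 50 mm and 8.59 degrees, less where a joint would pass 70% of its speed; a pose out of reach is approached as far as the arm can. A call with a gripper value outside its range is refused whole. OPENING is the opening, from 0 (shut) to 1 (fully open), set as the call begins (- or left out, the last holds). The fingers move at their own pace and stop on an object; the grip force is fixed at half the most. Time passes only in rows, so rows that repeat a pose let the fingers close. It gives the time, the measured TCP pose, the force and the opening at its end, in the units of the state.
- env.state(): the state, without advancing time (a new reading comes with each control period).
- vision.read_camera(name): name is "scene" or "top" or "wrist"; returns (picture, depth): 480x640x3 uint8, blue, green, red; 480x640 float32, mm along the optical axis (not along the pixel's ray), 0 where there is no reading.
- vision.calibration(name): a dict with "vertical_fov" (degrees; the focal length in pixels is half the picture's height over the tangent of half this angle, whatever the lens; pixels are square), "cx", "cy" (the principal point, pixels), "pose" (4x4, takes a point from camera to world coordinates). Camera axes: x right, y down, z forward; pixel columns grow to the right and rows downward; lengths in mm; the calibration is good to about 2 mm. A picture is of the moment at which its call begins: read the wrist's pose just before it. calibration takes no time and is no camera call; for the wrist camera it gives the pose at the moment of the call.
- job.job_done(): hands the job in, once; it reports no verdict.
The state is a dict: "t": time; "joints": joint angles; "qvel": joint speeds; "tau": joint torques, N m; "eef_pos": TCP position; "tcp_rot": TCP orientation; "ft_force": force on the tool from outside, world axes, zero at the start; "moment": the same for the moment, N m; "opening": opening from 0.0 (shut) to 1.0 (fully open).
Only numpy, scipy, OpenCV 4.12 (cv2) and the standard library are available. Lean on these libraries where they do the work, as an engineer would, in place of code of your own. Each camera call takes 0.05 s, during which the arm holds its last target.

## Working session

There is one attempt and no reset: what is moved stays moved. The work goes in short steps, Python scripts to look and compute and a shell command to move; the robot and the scene stay as the last step left them, time stands still between calls to the robot, and variables do not carry over. Pictures are saved under pics/ and viewed, and the job is handed in when it is done.

```bash
ls; mkdir -p pics; cat > look.py <<'E'
import sys,cv2,numpy as np
from cell import env,vision,job
np.set_printoptions(precision=3,suppress=True)
E
python3 - <<'E'
from look import *
s=env.state();print(s)
for n in("scene","top"):
    c=vision.calibration(n);print(n,c)
    p,d=vision.read_camera(n);cv2.imwrite(f"pics/{n}0.png",p);np.save(f"pics/{n}0.npy",d)
E
```

```text
pics
{'t': 0.0, 'joints': array([-1.235,  0.492,  1.559,  0.   ,  1.092, -0.106]), 'qvel': array([-0.002, -0.001,  0.   , -0.002, -0.   , -0.001]), 'tau': array([ -0.001, -61.265, -25.819,   0.069,   0.048,  -0.   ]), 'eef_pos': array([ 267.147, -564.715,  178.458]), 'tcp_rot': array([-1.571,  0.001, -1.129]), 'ft_force': array([-0.696, -1.078,  0.133]), 'moment': array([-0.033, -0.039,  0.026]), 'opening': 1.0002884687093028}
scene {'vertical_fov': 55.48465218109466, 'cx': 329.4781626656955, 'cy': 243.8631987742837, 'pose': array([[   0.455,    0.714,   -0.532,  887.154],
       [   0.89 ,   -0.367,    0.27 , -137.389],
       [  -0.003,   -0.597,   -0.802,  637.997],
       [   0.   ,    0.   ,    0.   ,    1.   ]])}
top {'vertical_fov': 47.114625393602864, 'cx': 312.45107019706046, 'cy': 242.15864426048273, 'pose': array([[ -0.019,  -0.981,   0.194, 408.875],
       [ -1.   ,   0.02 ,   0.004,  20.958],
       [ -0.008,  -0.194,  -0.981, 762.451],
       [  0.   ,   0.   ,   0.   ,   1.   ]])}
```

View pics/scene0.png

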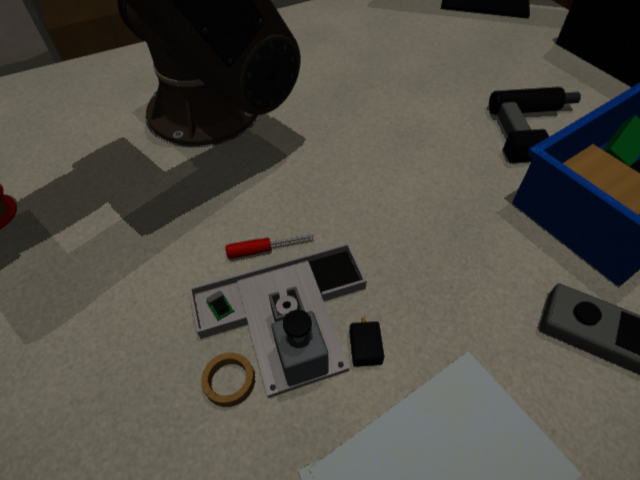

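View pics/top0.png

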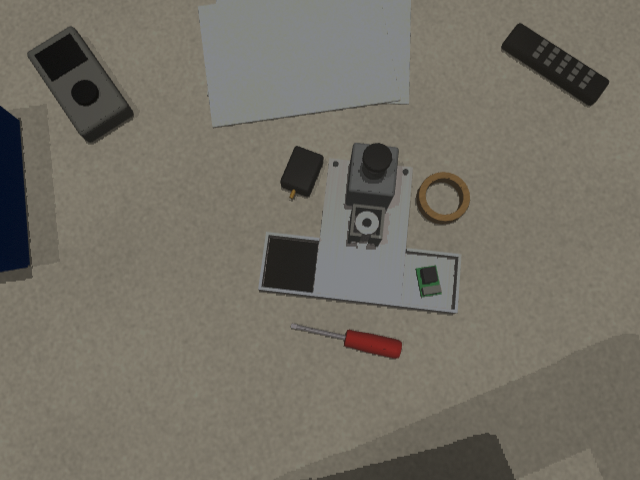

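Both views show the dark, empty bay on the robot's left (top view about (291,264)). The relay is on the right at (429,281), the magazine at (366,223) and the plunger cap at (377,157). Next I'll measure the frame.

```bash
cat >> look.py <<'E'
def ray(n,u,v,z,c=None):
    c=c or vision.calibration(n); f=240/np.tan(np.radians(c["vertical_fov"]/2))
    P=c["pose"]; d=P[:3,:3]@np.array([(u-c["cx"])/f,(v-c["cy"])/f,1.]); o=P[:3,3]
    return o+d*(z-o[2])/d[2]
def dpt(n,u,v,d,c=None):
    c=c or vision.calibration(n); f=240/np.tan(np.radians(c["vertical_fov"]/2)); z=d[int(v),int(u)]
    return (c["pose"]@np.array([(u-c["cx"])/f*z,(v-c["cy"])/f*z,z,1.]))[:3]
E
python3 - <<'E'
from look import *
p=cv2.imread("pics/top0.png");d=np.load("pics/top0.npy")
cv2.imwrite("pics/topz.png",cv2.resize(p[130:370,240:500],None,fx=3,fy=2.5) if 0 else cv2.resize(p[130:330,245:485],None,fx=3,fy=3))
g=p.max(2)
def blob(mask,seed):
    n,l,s,c=cv2.connectedComponentsWithStats(mask.astype(np.uint8)); k=l[seed[1],seed[0]]
    cs,_=cv2.findContours((l==k).astype(np.uint8),0,1); return s[k],c[k],cv2.minAreaRect(cs[0]),cv2.boxPoints(cv2.minAreaRect(cs[0]))
print(g[264,291],g[157,377],g[190,372])
m=blob(g<55,(291,264));print(m)
print([ray("top",*q,10) for q in m[3]],ray("top",*m[1],10))
m=blob(g<45,(377,157));print(m);print("cap",ray("top",*m[1],130), dpt("top",377,157,d))
for q in((335,163.5),(405,171.5)):print("screw",ray("top",*q,12))
for q in((267,234),(461,254),(457,313),(260,291)):print("rim",ray("top",*q,24),dpt("top",*q,d)[2])
print("sp",ray("top",366.5,223,60),dpt("top",361,222,d),dpt("top",374,225,d))
ps=cv2.imread("pics/scene0.png");ds=np.load("pics/scene0.npy");g=ps.max(2)
print("capS",ray("scene",298,321,130),dpt("scene",298,321,ds))
E
```

```text
33 37 90
(array([ 262,  236,   57,   56, 2529], dtype=int32), array([290.448, 263.632]), ((289.86517333984375, 263.3958740234375), (51.00120544433594, 51.17646408081055), 6.709836483001709), array([[261.549, 285.829],
       [267.529, 235.003],
       [318.181, 240.962],
       [312.201, 291.788]], dtype=float32))
[array([498.102,  94.947,  10.   ]), array([569.257,  86.499,  10.   ]), array([559.299,  15.888,  10.   ]), array([488.522,  25.574,  10.   ])] [528.121  54.915  10.   ]
(array([362, 144,  30,  36, 839], dtype=int32), array([375.809, 160.901]), ((376.5, 161.5), (35.0, 29.0), 90.0), array([[362., 144.],
       [391., 144.],
       [391., 179.],
       [362., 179.]], dtype=float32))
cap [632.263 -54.83  130.   ] [636.342 -56.188 132.303]
screw [671.319 -10.529  12.   ]
screw [ 657.196 -109.835   12.   ]
rim [567.696  86.001  24.   ] 24.466983200015648
rim [ 534.423 -177.659   24.   ] 1.305844096544888
rim [ 454.925 -166.659   24.   ] -1.275392250260893
rim [489.503  95.664  24.   ] 4.168343723321641
sp [571.966 -47.51   60.   ] [573.319 -40.313  60.605] [568.569 -56.958  62.23 ]
capS [637.952 -55.208 130.   ] [637.794 -55.156 129.677]
```

View pics/topz.png

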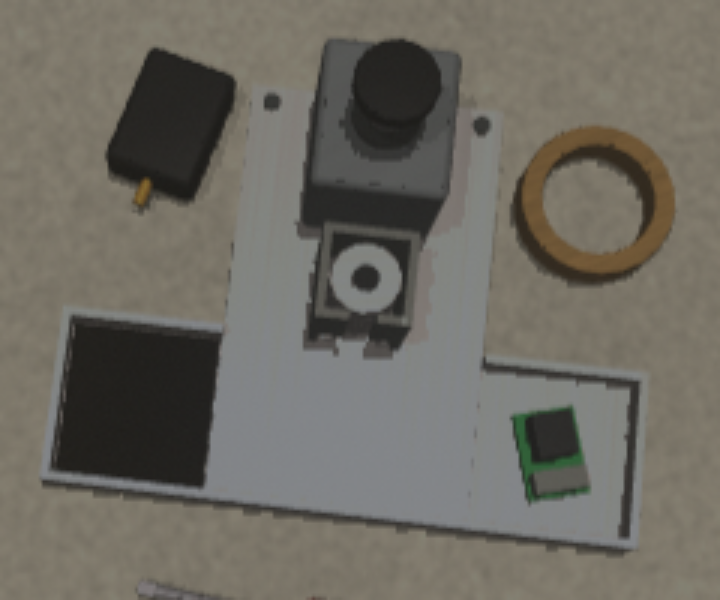

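```bash
python3 -c "
from look import *
d=np.load('pics/scene0.npy');print(dpt('scene',3,205,d),dpt('scene',3,195,d))"
cat > to.py <<'E'
# python3 to.py x y z yaw : remaining shift in tool axes, mm/deg
import sys
from look import *
from scipy.spatial.transform import Rotation as R
t=list(map(float,sys.argv[1:5]));s=env.state();r=R.from_euler('xyz',s["tcp_rot"])
g=R.from_euler('xyz',[-np.pi/2,0,t[3]])
print("t",s["t"],"pos",s["eef_pos"],"rpy",s["tcp_rot"],"F",s["ft_force"],"op",s["opening"])
print("shift",r.inv().apply(np.array(t[:3])-s["eef_pos"]),"turn",np.degrees((r.inv()*g).as_rotvec()))
E
python3 to.py 637 -56 180 -0.128
python3 -m crank '[[-22,0,40,0,-4,0],[-44,0,80,0,-8,0],[-66,0,120,0,-12,0],[-88,0,160,0,-16,0],[-110,0,200,0,-20,0]]' 0
python3 to.py 637 -56 180 -0.128
```

```text
[ 125.495 -416.223   16.495] [  86.69  -418.639    6.967]
t 0.1 pos [ 267.179 -564.769  178.565] rpy [-1.571  0.001 -1.129] F [0.058 0.161 0.176] op 1.0013716745186205
shift [-301.805   -1.106  551.841] turn [ -0.031 -57.354  -0.044]
t: 0.6
eef_pos: [401.6, -378.1, 178.5]
tcp_rot: [-1.57, 0.001, -0.777]
ft_force: [1.4, -1.0, 0.6]
opening: 0.635
t 0.6 pos [ 401.605 -378.144  178.48 ] rpy [-1.57   0.001 -0.777] F [ 1.382 -1.007  0.612] op 0.63522199758389
shift [-58.166  -1.264 394.722] turn [ -0.049 -37.205  -0.059]
```

```bash
python3 -m crank '[[-6,0,40,0,-5,0],[-12,0,80,0,-10,0],[-18,0,120,0,-15,0],[-24,0,160,0,-20,0],[-30,0,200,0,-25,0]]' 0
python3 to.py 637 -56 180 -0.128
```

```text
t: 1.1
eef_pos: [521.2, -213.0, 178.4]
tcp_rot: [-1.57, 0.001, -0.337]
ft_force: [0.3, -0.8, 0.0]
opening: 0.216
t 1.1 pos [ 521.172 -212.993  178.438] rpy [-1.57   0.001 -0.337] F [ 0.293 -0.837  0.008] op 0.21603585768305508
shift [ 57.318  -1.446 186.489] turn [ -0.067 -12.     -0.07 ]
```

```bash
python3 -m crank '[[12,-4,38,0,-3,0],[24,-10,75,0,-6,0],[36,-15,112,0,-9,0],[47,-20,150,0,-12,0],[57,-20,186,0,-12,0]]' 0
python3 -m crank '[[0,0,0,0,0,0],[0,0,0,0,0,0],[0,0,0,0,0,0]]' 0
python3 to.py 637 -56 180 -0.128
python3 - <<'E'
from look import *
c=vision.calibration("wrist");print(c)
for n in("wrist","scene","top"):
    p,d=vision.read_camera(n);cv2.imwrite(f"pics/{n}1.png",p);np.save(f"pics/{n}1.npy",d)
E
```

```text
t: 1.6
eef_pos: [637.5, -54.8, 198.9]
tcp_rot: [-1.57, 0.001, -0.126]
ft_force: [0.0, 0.1, -0.3]
opening: 0.004
t: 1.9
eef_pos: [637.0, -55.4, 198.7]
tcp_rot: [-1.57, 0.001, -0.126]
ft_force: [-0.4, -0.2, 0.5]
opening: 0.009
t 1.9 pos [636.996 -55.438 198.675] rpy [-1.57   0.001 -0.126] F [-0.428 -0.176  0.503] op 0.008693646319236506
shift [ 0.1   18.674 -0.578] turn [-0.063  0.091 -0.076]
{'vertical_fov': 64.58345708344886, 'cx': 320.9869689481409, 'cy': 243.0343778318042, 'pose': array([[  0.992,  -0.121,  -0.038, 646.838],
       [ -0.127,  -0.95 ,  -0.284,  27.535],
       [ -0.002,   0.287,  -0.958, 404.465],
       [  0.   ,   0.   ,   0.   ,   1.   ]])}
```

View pics/wrist1.png

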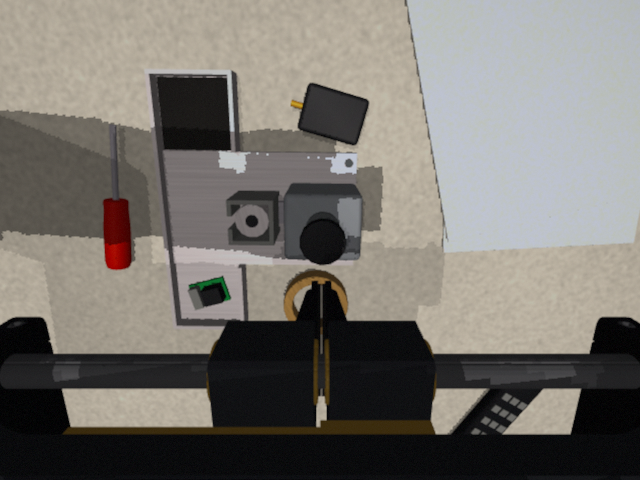

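View pics/scene1.png

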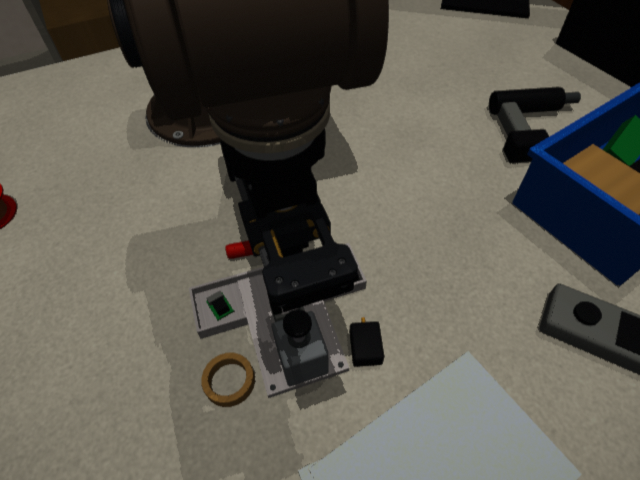

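The wrist view shows the cap at (322,240), the magazine's spacer at (252,221) and the mat at about (196,114), all aligned with the tool. I'll cross-check these positions.

```bash
python3 - <<'E'
from look import *
p=cv2.imread("pics/wrist1.png");d=np.load("pics/wrist1.npy");c=vision.calibration("wrist")
cv2.imwrite("pics/wz.png",cv2.resize(p[60:340,140:380],None,fx=2.1,fy=2.1,interpolation=cv2.INTER_CUBIC))
for q in((322,240),(318,235),(326,245)):print("cap",ray("wrist",*q,130,c),dpt("wrist",*q,d,c))
print("sp",ray("wrist",252,221,60,c))
for q in((148,71),(237,71),(176,325),(244,325)):print("rim",ray("wrist",*q,24,c),dpt("wrist",q[0]+2,q[1]+2,d,c))
for q in((160,78),(231,78),(229,150),(163,150)):print("mat",ray("wrist",*q,10,c))
print(dpt("wrist",196,110,d,c))
O=np.array([571.5,-48]);a=-.128;R=np.array([[np.cos(a),-np.sin(a)],[np.sin(a),np.cos(a)]])
print("pred cap",O+R@[66,0],"mat",O+R@[-60,95],"rims",[O+R@q for q in([-100,134],[-20,134],[-100,-134],[-20,-134])])
E
```

```text
cap [637.18  -52.098 130.   ] [637.228 -51.705 131.365]
cap [634.697 -47.839 130.   ] [634.679 -47.954 129.581]
cap [639.682 -56.391 130.   ] [639.694 -56.243 130.487]
sp [572.348 -45.688  60.   ]
rim [494.861  98.755  24.   ] [496.271  96.857  24.035]
rim [576.284  88.266  24.   ] [573.715  89.854   1.53 ]
rim [ 458.745 -160.134   24.   ] [ 460.139 -163.111   23.509]
rim [ 534.271 -169.809   24.   ] [622.374 -17.032 320.6  ]
mat [499.122  93.886  10.   ]
mat [566.793  85.169  10.   ]
mat [551.67   19.298  10.   ]
mat [485.437  27.817  10.   ]
[527.023  61.005  10.036]
pred cap [636.96  -56.425] mat [524.118  53.882] rims [array([489.423,  97.669]), array([568.769,  87.457]), array([ 455.213, -168.139]), array([ 534.558, -178.351])]
```

View pics/wz.png

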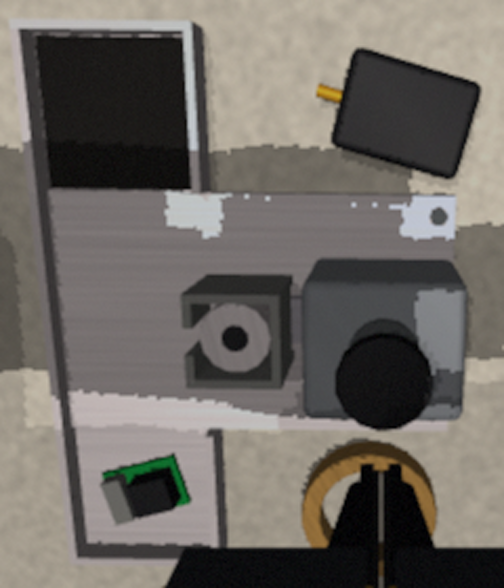

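```bash
python3 -m crank '[[0,25,0,0,0,0],[0,45,0,0,0,0],[0,58,0,0,0,0],[0,62,0,0,0,0],[0,64,0,0,0,0]]' 0
python3 -m crank '[[0,2,0,0,0,0],[0,4,0,0,0,0],[0,6,0,0,0,0],[0,8,0,0,0,0],[0,10,0,0,0,0]]' 0
python3 to.py 637 -55 100 -0.128
```

```text
t: 2.55
eef_pos: [637.2, -56.1, 135.2]
tcp_rot: [-1.57, 0.001, -0.128]
ft_force: [-0.2, -0.5, -0.3]
opening: 0.006
t: 3.05
eef_pos: [637.2, -56.0, 125.1]
tcp_rot: [-1.57, 0.0, -0.128]
ft_force: [0.3, -0.2, 0.9]
opening: 0.007
t 3.05 pos [637.198 -56.009 125.113] rpy [-1.57   0.    -0.128] F [ 0.312 -0.211  0.94 ] op 0.006571427141020654
shift [-0.316 25.115  0.947] turn [-0.066  0.022 -0.022]
```

```bash
python3 -m crank '[[0,2,0,0,0,0],[0,4,0,0,0,0],[0,6,0,0,0,0],[0,8,0,0,0,0],[0,10,0,0,0,0]]' 0
python3 -m crank '[[0,2,0,0,0,0],[0,4,0,0,0,0],[0,6,0,0,0,0],[0,8,0,0,0,0],[0,10,0,0,0,0]]' 0
```

```text
t: 3.55
eef_pos: [637.2, -56.0, 114.9]
tcp_rot: [-1.57, 0.0, -0.128]
ft_force: [0.1, -0.4, -0.0]
opening: 0.002
t: 4.05
eef_pos: [637.2, -56.0, 104.8]
tcp_rot: [-1.57, 0.0, -0.128]
ft_force: [0.7, -0.1, 0.5]
opening: 0.002
```

No reaction force at 105 mm, although I expected 4–5 N. I'll look before going on.

```bash
python3 - <<'E'
from look import *
for n in("wrist","scene"):
    p,d=vision.read_camera(n);cv2.imwrite(f"pics/{n}2.png",p);np.save(f"pics/{n}2.npy",d)
p=cv2.imread("pics/scene2.png")[200:420,170:420];cv2.imwrite("pics/scene2z.png",cv2.resize(p,None,fx=2.7,fy=2.7))
E
```

```text
(no output)
```

View pics/wrist2.png

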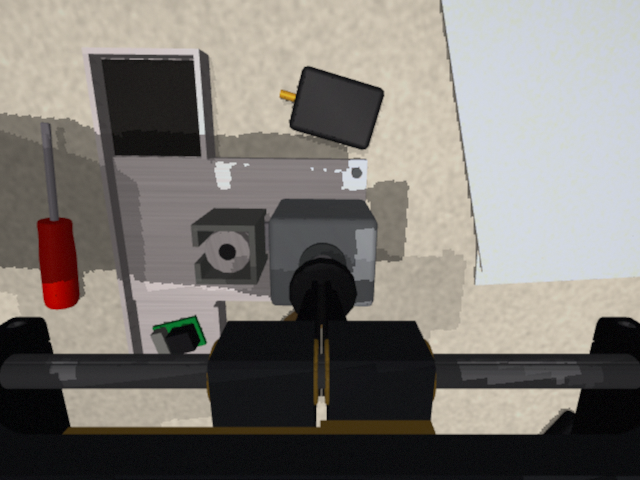

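View pics/scene2z.png

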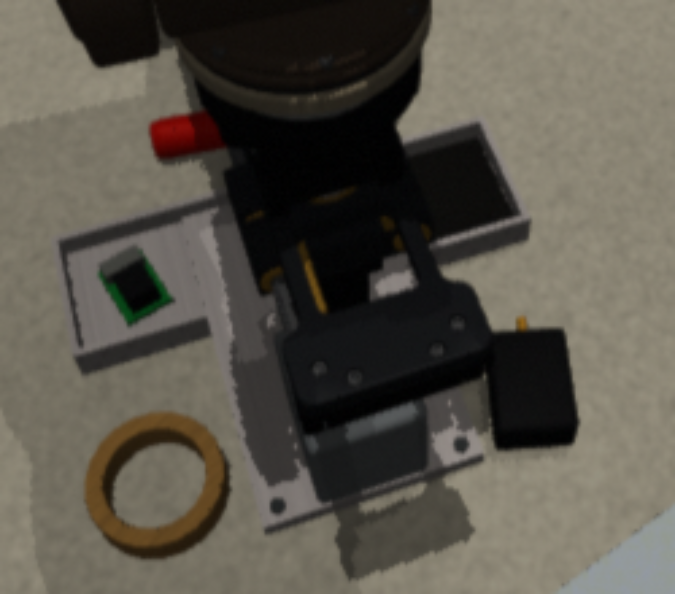

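```bash
python3 - <<'E'
from look import *
d=np.load("pics/wrist2.npy");c=vision.calibration("wrist");print(c["pose"][:3,3])
for q in((300,285),(343,285),(300,295),(345,295),(322,265),(322,290),(322,305),(322,320),(310,310),(228,240),(213,252),(245,256),(150,200)):print(q,dpt("wrist",*q,d,c))
s=env.state();print(s["eef_pos"],s["ft_force"],s["tau"])
E
```

```text
[646.928  26.972 310.431]
(300, 285) [626.157 -47.769 129.198]
(343, 285) [648.118 -49.94  130.724]
(300, 295) [625.335 -53.38  129.059]
(345, 295) [648.52  -55.612 130.691]
(322, 265) [638.831 -38.045 130.07 ]
(322, 290) [638.026 -44.134 147.216]
(322, 305) [638.001 -44.166 162.919]
(322, 320) [638.023 -43.849 176.812]
(310, 310) [633.369 -41.97  170.761]
(228, 240) [573.74  -37.175  59.226]
(213, 252) [562.14  -43.992  60.608]
(245, 256) [583.412 -49.872  60.016]
(150, 200) [505.318  -8.775  12.485]
[637.058 -55.965 104.603] [-0.302 -0.677  0.284] [  0.002 -64.939 -23.253   0.068  -0.019   0.   ]
```

```bash
python3 - <<'E'
from look import *
d=np.load("pics/wrist2.npy");c=vision.calibration("wrist")
for v in range(268,296,2):print(v,dpt("wrist",317,v,d,c),dpt("wrist",327,v,d,c))
E
python3 - <<'E'
from look import *
p=cv2.imread("pics/wrist2.png")[230:330,270:375];cv2.imwrite("pics/w2z.png",cv2.convertScaleAbs(cv2.resize(p,None,fx=5.5,fy=5.5),alpha=3))
E
```

```text
268 [636.092 -39.476 129.648] [641.123 -40.08  129.763]
270 [635.967 -40.449 129.912] [640.982 -41.244 129.519]
272 [635.888 -41.133 130.94 ] [640.891 -41.827 130.81 ]
274 [635.651 -42.799 129.397] [640.737 -43.13  130.216]
276 [635.494 -43.966 129.183] [640.602 -44.225 130.179]
278 [635.367 -44.952 129.442] [640.473 -45.241 130.348]
280 [635.318 -45.449 130.912] [640.289 -46.867 129.02 ]
282 [635.091 -47.057 129.634] [640.61  -42.902 141.277]
284 [635.64  -43.802 140.107] [640.596 -42.682 144.25 ]
286 [635.695 -43.63  142.972] [640.496 -43.403 144.935]
288 [635.722 -43.636 145.349] [640.513 -42.867 148.523]
290 [635.757 -43.577 147.816] [640.475 -42.925 150.657]
292 [635.756 -43.747 149.699] [640.431 -43.07  152.545]
294 [635.788 -43.708 152.008] [640.385 -43.233 154.349]
```

View pics/w2z.png

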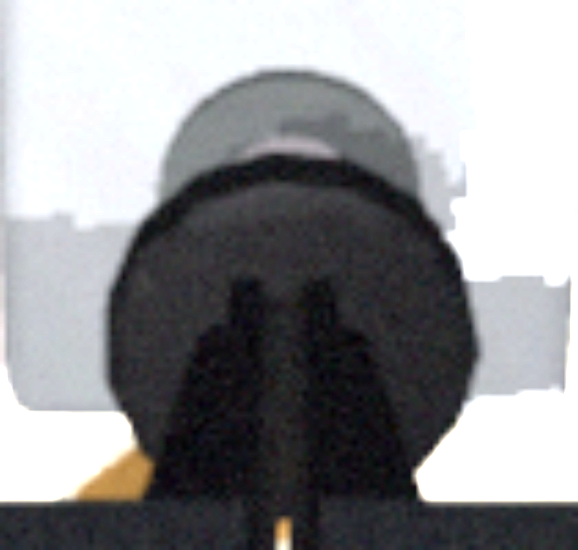

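```bash
python3 - <<'E'
from look import *
d=np.load("pics/wrist1.npy");c=vision.calibration("wrist");c["pose"][:3,3]=[646.838,27.535,404.465]
for v in range(274,340,5):print(v,dpt("wrist",313,v,d,c),dpt("wrist",317,v,d,c),dpt("wrist",327,v,d,c))
p=cv2.imread("pics/wrist1.png")[230:330,270:375];cv2.imwrite("pics/w1z.png",cv2.convertScaleAbs(cv2.resize(p,None,fx=5.5,fy=5.5),alpha=2))
E
```

```text
274 [ 618.156 -122.356   14.084] [ 622.558 -122.679   14.703] [ 633.176 -127.164    6.771]
279 [ 617.961 -125.061   21.977] [ 622.162 -126.18    20.561] [ 632.934 -127.546   20.608]
284 [633.908 -41.51  237.72 ] [635.563 -43.155 234.343] [640.502 -42.162 238.181]
289 [634.008 -41.658 243.294] [635.679 -42.854 241.062] [640.387 -42.518 243.204]
294 [634.201 -41.261 249.756] [635.683 -43.239 245.83 ] [640.352 -42.057 249.745]
299 [634.3   -41.336 254.802] [635.844 -42.599 252.541] [640.238 -42.502 253.948]
304 [634.37  -41.537 259.295] [635.797 -43.259 256.134] [640.19  -42.283 259.298]
309 [634.447 -41.665 263.686] [635.813 -43.508 260.369] [640.188 -41.627 265.227]
314 [634.639 -41.121 269.163] [635.877 -43.424 265.033] [640.097 -41.938 268.941]
319 [634.641 -41.615 272.361] [635.965 -43.167 269.778] [639.993 -42.413 272.153]
324 [638.805 -18.326 319.474] [636.046 -42.934 274.231] [639.916 -42.637 275.669]
329 [638.873 -18.246 322.108] [636.079 -43.004 277.912] [639.887 -42.395 279.843]
334 [638.769 -19.143 322.905] [636.101 -43.131 281.315] [639.903 -41.741 284.524]
339 [638.867 -18.858 325.682] [636.099 -43.4   284.315] [641.888 -21.58  321.804]
```

View pics/w1z.png

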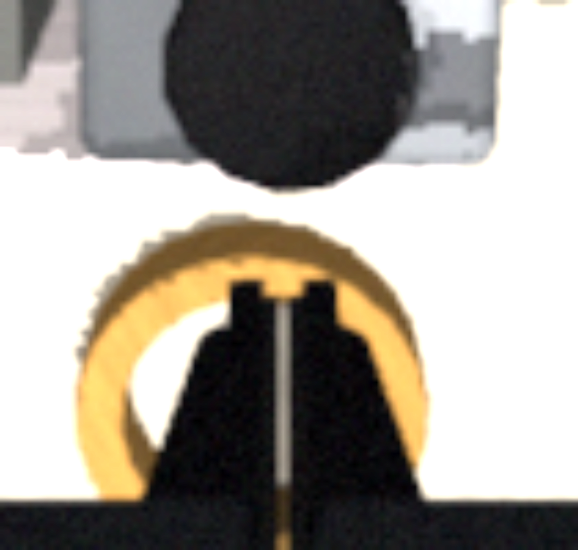

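The wrist depth shows the cap still at 130 mm and the fingertips at about 139 mm. In both pictures the real tips are about 34 mm above the reported TCP, so I'll keep lowering slowly and watch the force.

```bash
python3 -m crank '[[0,2,0,0,0,0],[0,4,0,0,0,0],[0,6,0,0,0,0],[0,8,0,0,0,0],[0,10,0,0,0,0]]' 0
python3 -m crank '[[0,2,0,0,0,0],[0,4,0,0,0,0],[0,6,0,0,0,0]]' 0
```

```text
t: 4.65
eef_pos: [637.1, -56.0, 94.5]
tcp_rot: [-1.57, 0.001, -0.128]
ft_force: [0.6, 0.0, 2.8]
opening: 0.003
t: 4.95
eef_pos: [637.2, -56.0, 88.8]
tcp_rot: [-1.57, 0.0, -0.128]
ft_force: [-2.3, 0.4, 6.1]
opening: 0.002
```

Contact came at about 96, which fits the 34 mm offset. Full travel should be near a reported z of 66.

```bash
python3 -m crank '[[0,2,0,0,0,0],[0,4,0,0,0,0],[0,6,0,0,0,0],[0,8,0,0,0,0],[0,10,0,0,0,0]]' 0
python3 -m crank '[[0,2,0,0,0,0],[0,4,0,0,0,0],[0,6,0,0,0,0],[0,8,0,0,0,0]]' 0
```

```text
t: 5.45
eef_pos: [637.1, -56.0, 79.2]
tcp_rot: [-1.57, 0.0, -0.128]
ft_force: [-1.9, 0.2, 5.3]
opening: 0.009
t: 5.85
eef_pos: [637.2, -56.0, 71.5]
tcp_rot: [-1.57, -0.0, -0.128]
ft_force: [-2.5, -0.6, 5.3]
opening: 0.004
```

```bash
python3 -m crank '[[0,1,0,0,0,0],[0,2,0,0,0,0],[0,3,0,0,0,0],[0,4,0,0,0,0],[0,5,0,0,0,0]]' 0
python3 -m crank '[[0,1,0,0,0,0],[0,1,0,0,0,0]]' 0
```

```text
t: 6.35
eef_pos: [637.2, -56.0, 67.0]
tcp_rot: [-1.57, -0.001, -0.128]
ft_force: [-3.0, 0.7, 6.7]
opening: 0.003
t: 6.55
eef_pos: [637.2, -56.0, 66.4]
tcp_rot: [-1.57, -0.001, -0.128]
ft_force: [-2.7, 0.2, 5.5]
opening: 0.003
```

Still only spring force; I need the hard stop to show.

```bash
python3 -m crank '[[0,1,0,0,0,0],[0,2,0,0,0,0],[0,2,0,0,0,0]]' 0
python3 -m crank '[[0,1,0,0,0,0],[0,2,0,0,0,0],[0,2,0,0,0,0]]' 0
```

```text
t: 6.85
eef_pos: [637.2, -56.0, 64.7]
tcp_rot: [-1.57, -0.001, -0.127]
ft_force: [-1.9, -0.1, 5.9]
opening: 0.001
t: 7.15
eef_pos: [637.4, -56.0, 64.6]
tcp_rot: [-1.57, -0.002, -0.127]
ft_force: [-5.8, 1.2, 18.5]
opening: 0.003
```

The hard stop is reached at 64.6, with the force jumping to 18.5 N. Now I'll release.

```bash
python3 -m crank '[[0,-4,0,0,0,0],[0,-10,0,0,0,0],[0,-18,0,0,0,0],[0,-28,0,0,0,0],[0,-40,0,0,0,0]]' 0
python3 -m crank '[[0,-20,0,0,0,0],[0,-40,0,0,0,0],[0,-40,0,0,0,0]]' 0
python3 - <<'E'
from look import *
c=vision.calibration("wrist")
for n in("wrist","scene"):
    p,d=vision.read_camera(n);cv2.imwrite(f"pics/{n}3.png",p);np.save(f"pics/{n}3.npy",d)
import pickle;pickle.dump(c,open("pics/c3.pkl","wb"))
E
python3 to.py 520 -90 150 -0.128
```

```text
t: 7.65
eef_pos: [637.2, -56.0, 105.1]
tcp_rot: [-1.57, -0.002, -0.127]
ft_force: [-0.3, 0.1, -0.2]
opening: 0.002
t: 7.95
eef_pos: [638.4, -56.2, 148.3]
tcp_rot: [-1.57, -0.007, -0.127]
ft_force: [1.0, -1.0, 0.2]
opening: 0.004
t 8.05 pos [637.153 -56.033 145.426] rpy [-1.57  -0.003 -0.127] F [ 0.392  0.721 -0.25 ] op 0.004600688372309011
shift [-111.877   -4.924  -48.569] turn [-0.04   0.037  0.161]
```

View pics/wrist3.png

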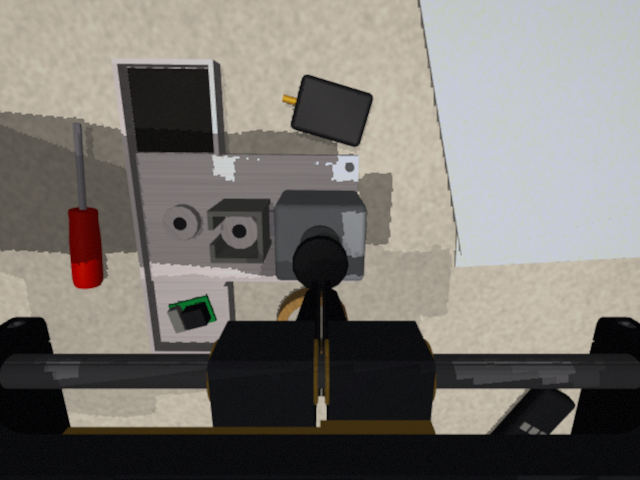

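One spacer is out on the deck at (180,223), the cap is back up, and the stack is one lower. Locating the spacer and mat next.

```bash
python3 - <<'E'
from look import *
import pickle;c=pickle.load(open("pics/c3.pkl","rb"));d=np.load("pics/wrist3.npy");p=cv2.imread("pics/wrist3.png")
g=cv2.cvtColor(p,6)
sp=ray("wrist",180,223.5,24,c);print("sp",sp,dpt("wrist",180,223,d,c))
print("cap",dpt("wrist",320,255,d,c),"stack",ray("wrist",239,231,48,c),dpt("wrist",228,238,d,c))
m=[ray("wrist",*q,10,c)[:2] for q in((129,68),(211,68),(215,153),(135,153))];print("mat",m,np.mean(m,0))
a=-.128;R=np.array([[np.cos(a),-np.sin(a)],[np.sin(a),np.cos(a)]])
print("mat-sp in feeder axes",R.T@(np.mean(m,0)-sp[:2]), "sp from mag",R.T@(sp[:2]-[572,-47]))
print("expected mat centre",np.array([572,-47])+R@[-60,95])
E
```

```text
sp [513.906 -37.097  24.   ] [514.076 -36.618  24.158]
cap [637.988 -47.372 130.142] stack [570.641 -45.041  48.   ] [560.348 -49.841  47.879]
mat [array([497.362,  95.186]), array([564.638,  86.589]), array([553.692,  18.701]), array([483.964,  27.704])] [524.914  57.045]
mat-sp in feeder axes [-1.099 94.777] sp from mag [-58.883   2.407]
expected mat centre [524.618  54.882]
```

```bash
python3 - <<'E'
from look import *
import pickle;c=pickle.load(open("pics/c3.pkl","rb"));d=np.load("pics/wrist3.npy")
for q in((15,340),(15,375),(630,340),(240,350),(400,350),(320,450),(100,450),(60,380)):print(q,dpt("wrist",*q,d,c)-[637,-56,180])
E
python3 to.py 508 -84 60 -0.128
python3 -m crank '[[-28,0,-8,0,0,0],[-60,0,-18,0,0,0],[-92,0,-28,0,0,0],[-118,5,-40,0,0,0],[-125,20,-44,0,0,0]]' 0.21
python3 to.py 508 -84 -20 -0.128
```

```text
(15, 340) [-68.88   44.231  92.874]
(15, 375) [-67.349  37.756  97.837]
(630, 340) [77.986 25.112 93.483]
(240, 350) [-13.813  38.352  99.435]
(400, 350) [ 21.621  34.077 100.113]
(320, 450) [  2.663  26.783 117.921]
(100, 450) [-37.153  32.442 118.184]
(60, 380) [  9.723  83.049 174.064]
t 8.05 pos [637.153 -56.033 145.426] rpy [-1.57  -0.003 -0.127] F [ 0.392  0.721 -0.25 ] op 0.004600688372309011
shift [-124.796   85.043  -44.205] turn [-0.04   0.037  0.161]
t: 8.55
eef_pos: [505.4, -84.1, 125.0]
tcp_rot: [-1.57, -0.002, -0.128]
ft_force: [0.8, -0.5, -0.5]
opening: 0.208
t 8.55 pos [505.383 -84.059 125.035] rpy [-1.57  -0.002 -0.128] F [ 0.824 -0.52  -0.451] op 0.2082043537074644
shift [  2.238 145.041   0.303] turn [-0.035  0.007  0.138]
```

```bash
python3 -m crank '[[2,30,0,0,0,0],[2,60,0,0,0,0],[2,90,0,0,0,0],[2,105,0,0,0,0],[2,110,0,0,0,0]]' 0.21
python3 - <<'E'
from look import *
c=vision.calibration("wrist")
p,d=vision.read_camera("wrist");cv2.imwrite("pics/wrist4.png",p)
p,_=vision.read_camera("scene");cv2.imwrite("pics/scene4.png",p)
import pickle;pickle.dump((c,d),open("pics/c4.pkl","wb"))
E
python3 to.py 508 -84 -20 -0.128
```

```text
t: 9.05
eef_pos: [506.3, -83.9, 12.9]
tcp_rot: [-1.57, 0.001, -0.128]
ft_force: [-0.5, 0.2, 0.2]
opening: 0.21
t 9.15 pos [507.088 -84.104  14.298] rpy [-1.57  -0.001 -0.128] F [ 0.231  0.33  -0.061] op 0.2093183883722187
shift [ 0.874 34.298  0.187] turn [-0.055  0.006  0.029]
```

View pics/wrist4.png

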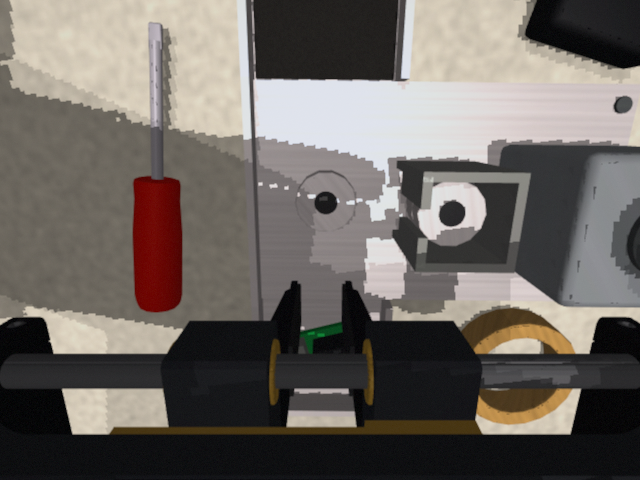

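The spacer is at (325,202), straight ahead of and between the open tips at (296,285) and (347,285). I'll check the lateral offset.

```bash
python3 - <<'E'
from look import *
import pickle;c,d=pickle.load(open("pics/c4.pkl","rb"))
a=-.128;R=np.array([[np.cos(a),-np.sin(a)],[np.sin(a),np.cos(a)]])
E=np.array([507.1,-84.1])
sp=ray("wrist",326,202,24,c)
print("sp",sp,"rel tool, feeder axes",R.T@(sp[:2]-E))
for q in((296,290),(347,290),(291,290),(352,290)):x=dpt("wrist",*q,d,c);print(x,R.T@(x[:2]-E))
print("mat top edge pts",[R.T@(ray("wrist",*q,10,c)[:2]-E) for q in((254,79),(396,79))])
print("deck",dpt("wrist",290,220,d,c))
E
```

```text
sp [513.899 -37.011  24.   ] rel tool, feeder axes [ 0.732 47.572]
[495.494 -69.785  57.217] [-13.339  12.717]
[518.778 -72.068  58.818] [10.046 13.425]
[493.422 -68.857  58.711] [-15.512  13.372]
[520.999 -71.75   60.182] [12.209 14.024]
mat top edge pts [array([-35.89 , 108.177]), array([ 36.231, 108.115])]
deck [492.455 -46.944  11.064]
```

```bash
python3 -m crank '[[2,12,0,0,0,0],[2,24,0,0,0,0],[2,30,0,0,0,0],[2,33,0,0,0,0],[2,33,0,0,0,0]]' 0.21
python3 to.py 508 -84 -20 -0.128
python3 - <<'E'
from look import *
p,d=vision.read_camera("wrist");cv2.imwrite("pics/wrist5.png",p)
E
```

```text
t: 9.65
eef_pos: [508.9, -84.3, -19.1]
tcp_rot: [-1.57, 0.0, -0.128]
ft_force: [0.2, 0.5, -0.6]
opening: 0.21
t 9.65 pos [508.931 -84.283 -19.072] rpy [-1.57   0.    -0.128] F [ 0.191  0.539 -0.597] op 0.20990438443498838
shift [-0.96   0.929  0.16 ] turn [-0.06   0.006 -0.007]
```

View pics/wrist5.png

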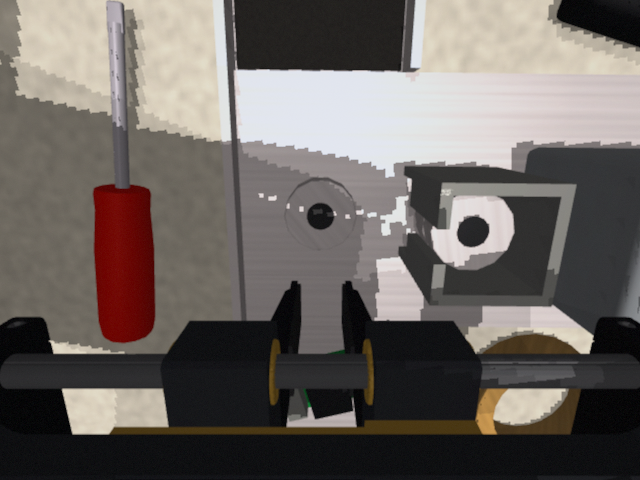

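The spacer is centred on the tips. Now I'll push along tool +z.

```bash
python3 -m crank '[[0,0,6,0,0,0],[0,0,12,0,0,0],[0,0,17,0,0,0],[0,0,22,0,0,0],[0,0,27,0,0,0]]' 0.21
python3 -m crank '[[0,0,5,0,0,0],[0,0,10,0,0,0],[0,0,15,0,0,0],[0,0,20,0,0,0],[0,0,25,0,0,0]]' 0.21
python3 to.py 508 -84 -20 -0.128
python3 - <<'E'
from look import *
p,d=vision.read_camera("wrist");cv2.imwrite("pics/wrist6.png",p)
E
```

```text
t: 10.2
eef_pos: [512.7, -57.0, -18.6]
tcp_rot: [-1.57, -0.001, -0.128]
ft_force: [-0.5, -0.4, 0.8]
opening: 0.21
t: 10.7
eef_pos: [515.9, -31.8, -18.6]
tcp_rot: [-1.57, -0.001, -0.128]
ft_force: [0.0, -0.5, 0.1]
opening: 0.214
t 10.7 pos [515.894 -31.802 -18.596] rpy [-1.57  -0.001 -0.128] F [ 0.029 -0.526  0.077] op 0.213607577455726
shift [ -1.192   1.355 -52.779] turn [-0.053  0.027  0.032]
```

View pics/wrist6.png

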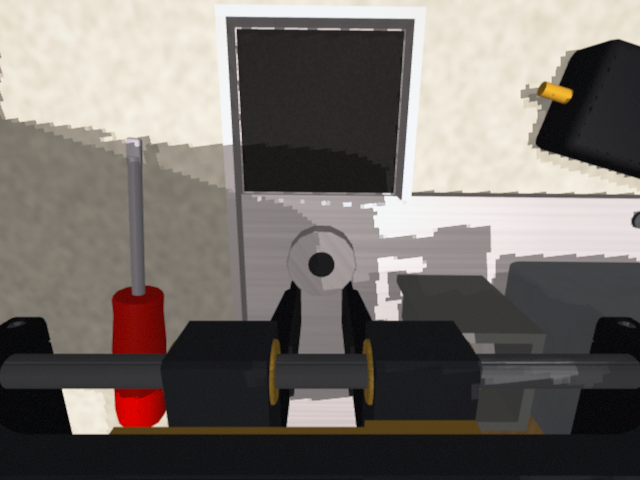

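The spacer is cradled at (321,263) and the mat is centred at about (320,111). About 65 mm remain.

```bash
python3 -m crank '[[0,0,5,0,0,0],[0,1,10,0,0,0],[0,2,15,0,0,0],[0,2,20,0,0,0],[0,2,25,0,0,0]]' 0.21
python3 -m crank '[[0,0,5,0,0,0],[0,0,10,0,0,0],[0,0,15,0,0,0],[0,0,20,0,0,0],[0,0,24,0,0,0]]' 0.21
python3 to.py 508 -84 -20 -0.128
python3 - <<'E'
from look import *
c=vision.calibration("wrist");p,d=vision.read_camera("wrist");cv2.imwrite("pics/wrist7.png",p)
E
```

```text
t: 11.25
eef_pos: [519.1, -6.0, -20.6]
tcp_rot: [-1.57, -0.0, -0.127]
ft_force: [-0.3, -0.6, 0.0]
opening: 0.206
t: 11.75
eef_pos: [522.2, 18.2, -20.6]
tcp_rot: [-1.57, -0.0, -0.127]
ft_force: [0.0, -0.4, 1.0]
opening: 0.213
t 11.75 pos [522.152  18.223 -20.64 ] rpy [-1.57  -0.    -0.127] F [ 0.026 -0.356  1.038] op 0.21270979942764415
shift [  -1.073   -0.747 -103.192] turn [-0.059  0.048  0.016]
```

View pics/wrist7.png

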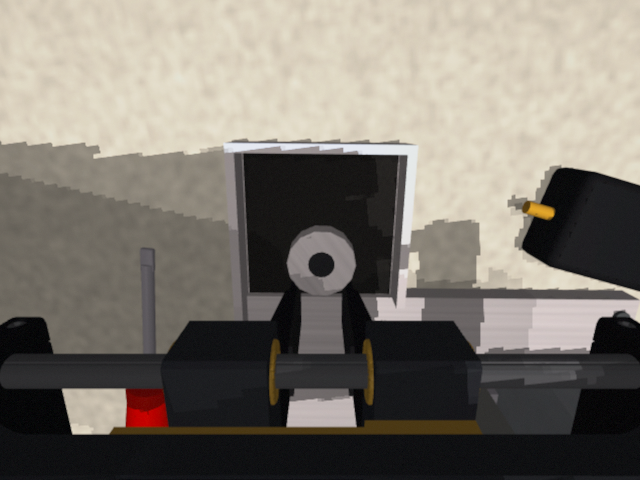

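```bash
python3 -m crank '[[0,0,5,0,0,0],[0,0,9,0,0,0],[0,0,12,0,0,0],[0,0,14,0,0,0],[0,0,15,0,0,0]]' 0.21
python3 - <<'E'
from look import *
c=vision.calibration("wrist");s=env.state();p,d=vision.read_camera("wrist");cv2.imwrite("pics/wrist8.png",p)
a=-.128;R=np.array([[np.cos(a),-np.sin(a)],[np.sin(a),np.cos(a)]])
E=s["eef_pos"][:2]
for u,v in((321,264),):
  x=ray("wrist",u,v,22,c);print(x,R.T@(x[:2]-E),dpt("wrist",u+20,v,d,c))
import pickle;pickle.dump((c,d,E),open("pics/c8.pkl","wb"))
E
```

```text
t: 12.3
eef_pos: [524.1, 33.6, -20.6]
tcp_rot: [-1.57, -0.0, -0.127]
ft_force: [-0.5, -0.4, -0.8]
opening: 0.21
[526.174  58.288  22.   ] [-1.095 24.719] [535.218  57.259  22.358]
```

View pics/wrist8.png

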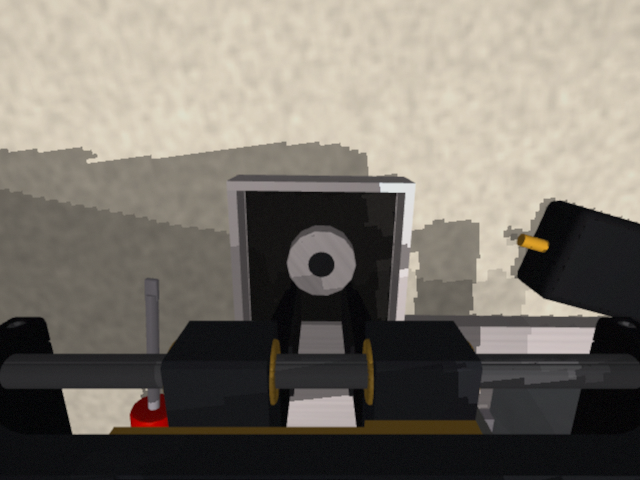

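The spacer now lies on the mat with its top at 22 mm. Its centre is (526,58) against a mat centre of about (525,57). I'll back off, rise and check.

```bash
python3 -m crank '[[0,0,-4,0,0,0],[0,0,-10,0,0,0],[0,0,-18,0,0,0],[0,0,-22,0,0,0]]' 
python3 -m crank '[[0,-30,0,0,0,0],[0,-70,0,0,0,0],[0,-110,0,0,0,0],[0,-130,0,0,0,0],[0,-130,0,0,0,0]]'
python3 - <<'E'
from look import *
c=vision.calibration("wrist");s=env.state();p,d=vision.read_camera("wrist");cv2.imwrite("pics/wrist9.png",p)
import pickle;pickle.dump((c,d),open("pics/c9.pkl","wb"));print(s["t"],s["ft_force"])
E
```

```text
t: 12.75
eef_pos: [521.2, 10.8, -20.6]
tcp_rot: [-1.57, -0.0, -0.128]
ft_force: [-0.5, -0.7, -0.4]
opening: 0.21
t: 13.25
eef_pos: [522.4, 10.2, 112.1]
tcp_rot: [-1.57, -0.005, -0.128]
ft_force: [0.9, -0.4, -0.6]
opening: 0.212
13.25 [ 0.949 -0.359 -0.552]
```

View pics/wrist9.png

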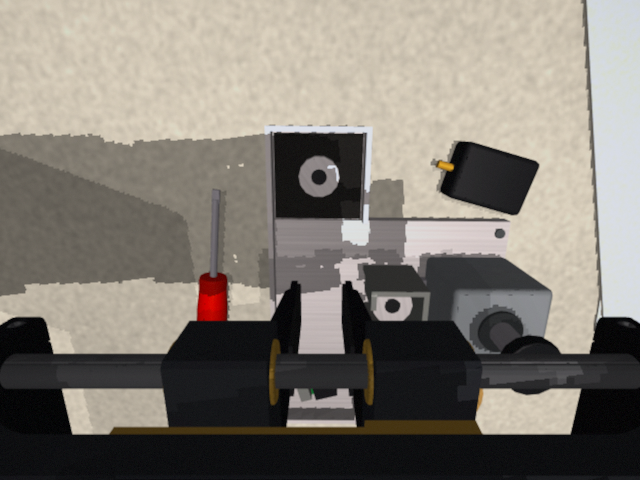

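```bash
python3 -m crank '[[0,0,0,0,0,0],[0,0,0,0,0,0]]'
python3 - <<'E'
from look import *
import pickle;c,d=pickle.load(open("pics/c9.pkl","rb"))
for q in((305,176),(333,178),(319,163),(319,190)):print(dpt("wrist",*q,d,c))
print("cap",dpt("wrist",530,345,d,c),"stack",dpt("wrist",380,306,d,c))
m=[ray("wrist",*q,10,c)[:2] for q in((273,133),(365,133),(363,219),(275,219))]
print("mat",np.mean(m,0),"sp",ray("wrist",319,176,22,c))
print(job.job_done())
E
```

```text
t: 13.5
eef_pos: [521.0, 10.1, 109.2]
tcp_rot: [-1.57, -0.001, -0.128]
ft_force: [0.1, -0.3, -0.9]
opening: 0.21
[515.808  60.465  22.075]
[537.045  56.299  23.235]
[527.82   68.94   23.221]
[525.121  48.327  22.064]
cap [634.02  -37.686 129.566] stack [561.166 -44.201  47.451]
mat [526.223  56.579] sp [526.527  59.062  22.   ]
the job is handed in; nothing more can be done
None
```

I pressed the plunger once to its hard stop and let it return. One spacer came out, and I pushed it into the mat-lined bay with the slightly open fingertips. Nothing was grasped or lifted. I handed the job in at about 13.5 s; it gives no verdict.

**Last checks**
- **Spacer:** it lies flat on the mat, top at 22–23 mm, about 2.5 mm from the mat's centre (limits 21 and 22 mm).
- **Plunger and stack:** the cap is back up at 130 mm. The rest of the stack is still in the magazine, with its top at about 47.5 mm.
- **Bystanders:** the adapter and screwdriver look undisturbed. The relay and tape were mostly hidden behind the gripper in the last picture. They showed no change earlier, and I felt no unexpected contact force.
- **Robot:** it was clear of everything when I handed in.

**What disagreed**
- **Fingertip height:** the real fingertips were about 34–35 mm above the reported tool position. I noticed when the cap gave no force at the expected height. Wrist-camera depth, first contact and the hard stop all confirmed it, and I worked to the corrected height.
- **Wrist camera:** it placed things about 2–3 mm further in +y than the other cameras. I lined up the push using positions relative to the fingers.

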